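# Tip the sorting bin back and throw its latch

### The arm

A 6-joint arm with a two-finger parallel gripper is mounted at the origin on the work surface. World frame = base frame: x ahead of the robot, y to its left, z up, the work surface at z = 0. Lengths are in m, angles in rad, forces in N, time in s.
With the tool pointing down it reaches from about 0.325 to 0.75 m from the base axis. Payload 7.6 kg.
Tool frame: the origin (TCP) lies at the very end of the fingers, on their centre line; the grasp point (between the pads) lies 19 mm behind it; z points along the fingers, y is the line along which they close (so a half turn about z gives the same grasp; the last joint's range is limited). The gripper opens to 85 mm and grips with 20 to 120 N. Pads are 22 mm wide; open, the fingers measure 114 mm over their backs; the gripper's body (76 mm by 85 mm) begins 54 mm behind the grasp point. The pads swing forward as they close: fully open they stand 13 mm farther back than shut.
Start: joints at [1.106, 0.052, 1.401, -0, 1.689, -0.07], TCP at [0.202, 0.485, 0.192] pointing down, gripper open.
Joint ranges: [-2.9, 2.9], [-0.91, 2.17], [0.12, 2.37], [-1.06, 4.2], [0.26, 2.73], [-2.93, 2.93]. Speed limits (rad/s): [2.57, 2.57, 3.01, 3.14, 3.14, 3.14].

### API

Orientations are given as [roll, pitch, yaw] about the fixed x, y, z axes, in that order (R = Rz(yaw) Ry(pitch) Rx(roll)).
In Python, from workcell import state, read_camera, job_done gives the robot as it stands. The module is installed in compiled form; this text tells all that it offers.
- The arm moves only by the tool pendant, called after "Request:" as a command line: name --pt "numbers of a row" for each row, then --argument value for the rest. Schema: {"type":"object","properties":{"steps":{"type":"array","items":{"type":"object","properties":{"x":{"type":"number"},"y":{"type":"number"},"z":{"type":"number"},"wx":{"type":"number"},"wy":{"type":"number"},"wz":{"type":"number"},"jaw":{"type":"number"}},"additionalProperties":false,"required":["jaw"]},"minItems":1,"maxItems":20},"only":{"type":"string"},"quiet":{"type":"boolean"},"lines":{"type":"string"}},"required":["steps"],"additionalProperties":false}. steps is a list of rows, 1 to 20 of them, each an object with the fields x, y, z (the shift in normalised numbers (1 is 0.8 m)), wx, wy, wz (a rotation vector in shares of pi rad (1.0 is pi rad)), jaw (the opening from 0.0 (shut) to 1.0 (fully open)); a field left out counts as zero (the opening has to be given); each row is the pose to reach, as a shift and turn from the pose commanded when the call began, along the tool's axes at that moment; what a row does not reach only later rows make up. A row lasts 1/12 s, in which the tool goes at most 0.0417 m and 0.125 rad, less where a joint would pass 70% of its speed; a pose out of reach is approached as far as the arm can. The fingers move at their own pace and stop on an object; the grip force is fixed at half the most. Time passes only in rows, so rows that do not move let the fingers close. The tool returns the time, the measured TCP pose, the force, the opening and the grip force at its end. only (a regular expression) keeps the lines of the reply that match it, lines (a string "A,B") keeps lines A to B, and quiet returns only ok. Shift and turn numbers lie between -1 and 1, and a call with a number outside is refused. Input that does not fit is refused with a message, and nothing moves.
- state(): the state, without advancing time (a new reading comes with each control period).
- read_camera(name): name is "side" or "top"; returns a dict with "frame" (400x640x3 uint8, red, green, blue), "range_z" (400x640 float32, m along the optical axis (not along the pixel's ray), 0 where there is no reading), "fov_y" (degrees; the focal length in pixels is half the picture's height over the tangent of half this angle, whatever the lens; pixels are square), "cx", "cy" (the principal point, pixels), "dist" ([k1, k2, p1, p2, k3] as OpenCV has them; the pictures are not rectified), "rvec" (rotation vector, rad) and "tvec" (3), from world to camera coordinates, as OpenCV has them. Camera axes: x right, y down, z forward; pixel columns grow to the right and rows downward; lengths in m; the calibration is good to about 2 mm. A picture is of the moment at which its call begins.
- job_done(): hands the job in; it is judged then, once.
The state is a dict: "t": time; "qpos": joint angles; "qd": joint speeds; "joint_efforts": joint torques, N m; "tool_pos": TCP position; "ee_rot": TCP orientation; "contact_force": force on the tool from outside, world axes, zero at the start; "moment": the same for the moment, N m; "width": opening from 0.0 (shut) to 1.0 (fully open); "finger_force": force on a finger pad.
Only numpy, scipy, OpenCV 4.12 (cv2) and the standard library are available. Lean on these libraries where they do the work, as an engineer would, in place of code of your own. Each camera call takes 0.05 s, during which the arm holds its last target. There are 200 camera calls.

### The job

The grey tilting bin has been left tipped forward. Gently push it back until it stands fully upright against its rear stop, then push the blue-handled latch lever beside it over past its middle so that it snaps down into the locked position, pointing away from the robot. Only push with the fingertips or the outside of the fingers, grip or lift nothing, leave the pliers, sack toggle, parcel box and flask undisturbed, and finish clear of everything.

Things in the scene. Friction and masses are not known exactly. Their poses are not given: they have to be found in the camera images.
- stand: Fixed dark steel base plate of the bin unit, 220 x 320 x 6 mm. Origin on the worktop, under the middle of the bin's pivot axis; x points away from the robot (the bin tips to -x), y along the pivot axis, z up. Rear stop: grey crossbar 190 mm high at x = 115 mm. Bin side walls at y = +-105 mm; posts at y = +-135 mm, the one with the latch may be on either side.
- bin (a joint): Tilt of the grey metal bin, rad: 0 = upright against its rear stop, 0.45 = fully tipped to the robot. Axis: stand y, 80 mm up. Stiff hinge, stays where left; about 2 N at the lip moves it. Bin 140 (x) x 210 (y) x 160 mm tall, walls 4 mm, open on top; upright, its underside is 50 and its rim 210 mm above the worktop, its front face 30 mm in front of the axis.
- bin_lip (a point): Middle of the bin's front top edge, on the outer face; it moves with the bin. Upright it is at x = -30, z = 210 mm in the stand's frame; fully tipped at about x = -84, z = 184 mm, so it rises as it goes back.
- latch (a joint): Blue-handled latch lever, rad: 0 = open, leaning 0.65 from vertical to the robot side (stand -x); 0.65 = dead centre; 1.30 = locked, leaning 0.65 to stand +x. A spring drives it from centre to the side it is on, at most 4 N at its end. Locked, its strut stands in front of the bin's locking pin; with the bin over 0.03 rad short of upright the strut hits the pin and may not lock.
- latch_tip (a point): Centre of the blue ball (20 mm diameter) at the end of the lever, 100 mm from its pivot; moves with the lever. Below the ball the blue sleeve is 14 mm thick down to 45 mm from the pivot.
- latch_pivot (a point): Centre of the lever's hinge, 55 mm in front of the bin's pivot axis and 170 mm above the worktop, in the middle plane (stand y = +135 or -135 mm) of the post that carries the latch. Axes as the stand's. The post's cheeks reach 190 mm above the worktop.
- latch_post: Fixed grey post with two upright cheeks that carries the latch lever, on the stand plate. Origin 6 mm above the worktop, on the bin pivot axis (stand x = 0, y = +135 or -135 mm); axes as the stand.
- pliers: Steel pliers with red grips lying flat, 150 x 51 x 13 mm, jaws along own +x, origin under the rivet. To be left alone; in front of the bin unit.
- sack_toggle: Yellow plastic sack toggle, 60 x 22 x 14 mm with two dark holes, origin under its centre. To be left alone; in front of the bin unit.
- parcel: White rigid plastic parcel box 90 x 70 x 55 mm, origin under its centre. To be left alone; beside the bin unit.
- flask: Aluminium flask with a black cap, 68 mm diameter, 160 mm tall, standing; origin under its centre. To be left alone; beside the bin unit.

How it is judged:
By the outcome, as a careful person would: the job done as asked, in the order asked, and still so for the second after the job is handed in, with the robot touching nothing.
It also fails if it takes over 45 s, if anything falls off the work surface, if the arm or the gripper's body presses on something with over 40 N, if the wrist force passes 120 N, or if a joint passes its speed limit or range.

## Working session

There is one attempt and no reset: what is moved stays moved. The work goes in short steps, Python scripts to look and compute and a tool call to move; the robot and the scene stay as the last step left them, time stands still between calls to the robot, and variables do not carry over. Pictures are saved under pics/ and viewed, at most 10 in all, crops included, and the job is handed in when it is done.

```bash
mkdir -p pics; cat > h.py <<'E'
import numpy as np, cv2
from workcell import state, read_camera
def cam(n):
    c=read_camera(n); f=200/np.tan(np.radians(c["fov_y"])/2)
    K=np.array([[f,0,c["cx"]],[0,f,c["cy"]],[0,0,1]])
    R=cv2.Rodrigues(np.array(c["rvec"],float))[0]; t=np.array(c["tvec"],float).ravel(); D=np.array(c["dist"],float)
    v,u=np.mgrid[:400,:640]
    p=cv2.undistortPoints(np.stack([u.ravel(),v.ravel()],1).astype(float)[:,None],K,D)[:,0]
    z=c["range_z"].ravel(); P=np.c_[p*z[:,None],z]
    W=((P-t)@R).reshape(400,640,3); W[c["range_z"]==0]=np.nan
    return c["frame"],W
def save(n,im): cv2.imwrite("pics/"+n,cv2.cvtColor(im,cv2.COLOR_RGB2BGR))
E
python3 - <<'E'
from h import *
s=state();print({k:s[k] for k in("t","tool_pos","ee_rot","width","contact_force")})
for n in("side","top"):
    f,W=cam(n);save(n+"0.png",f);np.save(n+".npy",W)
    h=cv2.cvtColor(f,cv2.COLOR_RGB2HSV)
    m=(h[...,0]>95)&(h[...,0]<130)&(h[...,1]>130)&(h[...,2]>60)
    k,l,st,c=cv2.connectedComponentsWithStats(m.astype(np.uint8))
    for i in range(1,k):
        if st[i,4]>30: print(n,st[i],np.nanmedian(W[l==i],0),np.nanmin(W[l==i],0),np.nanmax(W[l==i],0))
E
```

```text
{'t': 0.0, 'tool_pos': array([0.2017352 , 0.48431716, 0.19125614]), 'ee_rot': array([-3.14001975e+00, -1.25787841e-04,  2.74679716e+00]), 'width': 0.9941326437687591, 'contact_force': array([-0.331734  , -0.14163659, -1.2624334 ])}
side [281 139  18  14  77] [0.54018428 0.17818309 0.24651263] [0.52580862 0.17369945 0.2109996 ] [0.56784477 0.18732114 0.26024517]
side [544 367  61  33 843] [ 0.71074144 -0.52594778  0.13273117] [ 0.63460893 -0.56779027  0.12810863] [ 0.74005536 -0.50895526  0.15780486]
top [ 524  138  112  134 5654] [ 0.55995852 -0.54101968  0.13019457] [ 0.41946427 -0.9833739  -0.26203657] [ 0.78409104 -0.5035527   0.16793833]
top [631 145   9 100 223] [ 0.60660106 -0.72833683  0.15342886] [ 0.48465179 -0.99009692 -0.19996231] [ 0.73060592 -0.71887631  0.16548555]
top [248 194  12  18 118] [0.54508042 0.18450234 0.24542828] [ 0.52603354  0.17712562 -0.00158479] [0.57187068 0.23935205 0.26227809]
```

View pics/side0.png

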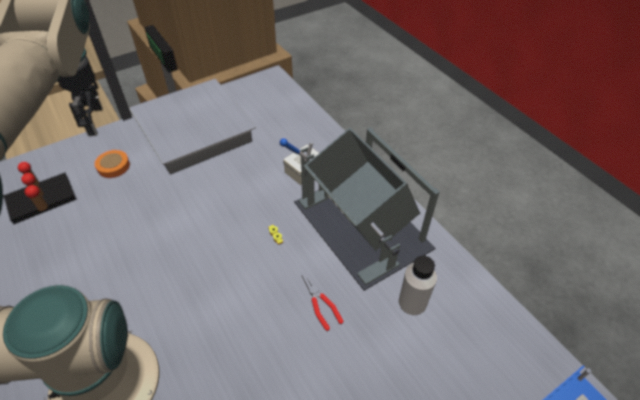

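View pics/top0.png

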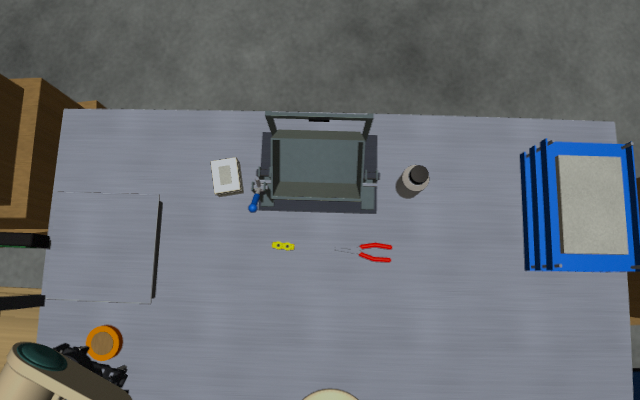

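The latch (blue ball, top view at (252,208)) is on the left (+y) post. The parcel is just beside it at (226,176), the flask is on the right at (415,180), and the toggle (283,245) and pliers (365,252) are in front. Next I'll fit the stand pose.

```bash
python3 - <<'E'
from h import *
T=np.load("top.npy");S=np.load("side.npy")
f=cv2.imread("pics/top0.png")
# plate
r=np.s_[120:225,250:390]
W=T[r];g=f[r].mean(2)
m=(abs(W[...,2]-.006)<.008)&(g<85)
p=W[m][:,:2].astype(np.float32); print(len(p),"plate",cv2.minAreaRect(p),np.percentile(p,[1,99],0))
m=(abs(W[...,2]-.187)<.012)&(W[...,0]>.7)
q=W[m]; print("bar",len(q),cv2.minAreaRect(q[:,:2].astype(np.float32)),cv2.fitLine(q[:,:2].astype(np.float32),2,0,.01,.01).ravel())
A=np.concatenate([T[100:225,240:390].reshape(-1,3),S[120:290,270:450].reshape(-1,3)])
A=A[(A[:,2]>.1)]
# per y-slices lip: front top edge
for y in np.arange(-.1,.14,.03):
    a=A[abs(A[:,1]-y)<.004]; a=a[(a[:,0]<.62)&(a[:,2]<.25)]
    if len(a): i=a[:,2].argmax(); j=a[:,0].argmin(); print(round(y,2),"top",a[i],"front",a[j])
def obj(n,W,box,z):
    a=W[box].reshape(-1,3);a=a[a[:,2]>z];print(n,np.percentile(a,[2,50,98],0).round(3).tolist())
obj("parcel",T,np.s_[150:200,205:245],.045)
obj("flask",T,np.s_[160:200,395:435],.1)
obj("toggle",T,np.s_[236:256,268:300],.009)
obj("pliers",T,np.s_[236:268,330:395],.008)
b=cv2.imread("pics/top0.png");print("px",T[208,252],T[205,253],T[196,256],T[185,260])
E
python3 - <<'E'
import cv2
f=cv2.imread("pics/top0.png")[100:270,200:440]
cv2.imwrite("pics/crop.png",cv2.resize(f,None,fx=3.3,fy=3.3,interpolation=2))
E
```

```text
1993 plate ((0.6950170993804932, 0.05548584461212158), (0.26525044441223145, 0.3265216648578644), 0.31227606534957886) [[ 0.56417723 -0.10719822]
 [ 0.78358015  0.2086121 ]]
bar 164 ((0.7310987114906311, 0.0391736775636673), (0.06165008246898651, 0.23019516468048096), 1.5457022190093994) [ 0.04761488 -0.9988658   0.72820044  0.04928867]
-0.07 top [ 0.60757126 -0.07191637  0.1670129 ] front [ 0.60555955 -0.07282182  0.16474601]
-0.04 top [ 0.56536636 -0.04058039  0.19298056] front [ 0.56510819 -0.0388235   0.18694719]
-0.01 top [ 0.56631962 -0.01353633  0.19100114] front [ 0.56484999 -0.00913107  0.18376836]
0.02 top [0.5663088  0.01689343 0.19046128] front [0.56571244 0.01859178 0.18817271]
0.05 top [0.57009531 0.04612481 0.18973762] front [0.56506802 0.05045487 0.18865706]
0.08 top [0.56861435 0.07834792 0.1892273 ] front [0.56551525 0.08384251 0.18710198]
0.11 top [0.56763431 0.10812436 0.19037253] front [0.56587016 0.10829237 0.18704043]
0.14 top [0.5695335  0.14155842 0.18985513] front [0.56537386 0.14314446 0.18457812]
parcel [[0.602, 0.258, 0.047], [0.646, 0.294, 0.055], [0.692, 0.331, 0.06]]
flask [[0.608, -0.22, 0.104], [0.632, -0.185, 0.133], [0.666, -0.16, 0.163]]
toggle [[0.459, 0.112, 0.009], [0.469, 0.139, 0.013], [0.479, 0.165, 0.018]]
pliers [[0.435, -0.144, 0.008], [0.465, -0.084, 0.012], [0.481, -0.003, 0.016]]
px [0.5324193  0.18578477 0.25666215] [0.53893563 0.18393298 0.25688536] [0.56464776 0.18390211 0.22234425] [0.59714054 0.18167384 0.18566164]
```

View pics/crop.png

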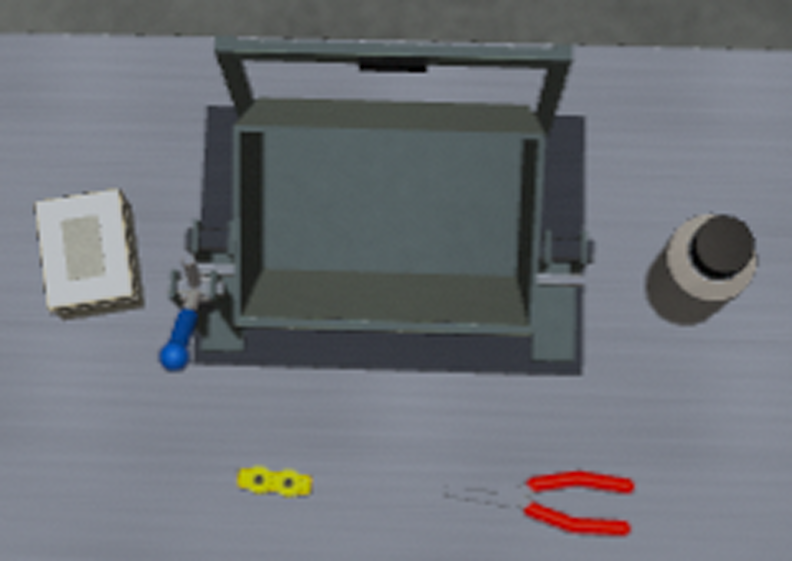

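Yaw is close to 0, the stand origin is about (0.649, 0.051), and the ball is at about (0.534, 0.185, 0.25). These values match the given geometry. I'll move in front of the lip with the gripper shut and the tool turned to yaw π.

The manual's scale: shifts go in shares of 0.8 m and turns go in shares of pi rad. Converting my numbers, -0.442 m / 0.8 = -0.5525, -0.286 m / 0.8 = -0.3575, -0.394 rad / 3.1416 = -0.1254.

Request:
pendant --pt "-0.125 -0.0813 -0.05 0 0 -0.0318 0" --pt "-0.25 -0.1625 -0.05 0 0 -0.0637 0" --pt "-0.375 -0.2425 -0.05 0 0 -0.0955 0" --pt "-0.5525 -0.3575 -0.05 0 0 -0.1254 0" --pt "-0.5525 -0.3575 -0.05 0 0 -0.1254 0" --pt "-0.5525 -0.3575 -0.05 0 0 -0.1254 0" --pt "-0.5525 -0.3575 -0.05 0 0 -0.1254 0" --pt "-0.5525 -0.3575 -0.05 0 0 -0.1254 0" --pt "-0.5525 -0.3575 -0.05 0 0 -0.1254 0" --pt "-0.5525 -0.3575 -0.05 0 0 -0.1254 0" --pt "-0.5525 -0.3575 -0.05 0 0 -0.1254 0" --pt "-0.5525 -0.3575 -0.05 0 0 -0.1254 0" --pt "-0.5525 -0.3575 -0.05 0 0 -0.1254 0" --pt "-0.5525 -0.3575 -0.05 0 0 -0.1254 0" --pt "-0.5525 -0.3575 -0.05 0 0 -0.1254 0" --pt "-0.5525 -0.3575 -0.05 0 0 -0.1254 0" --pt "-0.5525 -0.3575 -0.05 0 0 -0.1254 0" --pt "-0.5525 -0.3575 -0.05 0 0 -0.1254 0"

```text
refused: steps[0]: [-0.125, -0.0813, -0.05, 0, 0, -0.0318, 0] is not of type 'object' (schema: type "object"). Nothing was moved.
```

The error is about the shape of the input: a list of objects with named fields. Fixing that and sending the same move.

Request:
pendant --steps '[{"x": -0.125, "y": -0.0813, "z": -0.05, "wz": -0.0318, "jaw": 0}, {"x": -0.25, "y": -0.1625, "z": -0.05, "wz": -0.0637, "jaw": 0}, {"x": -0.375, "y": -0.2425, "z": -0.05, "wz": -0.0955, "jaw": 0}, {"x": -0.5525, "y": -0.3575, "z": -0.05, "wz": -0.1254, "jaw": 0}, {"x": -0.5525, "y": -0.3575, "z": -0.05, "wz": -0.1254, "jaw": 0}, {"x": -0.5525, "y": -0.3575, "z": -0.05, "wz": -0.1254, "jaw": 0}, {"x": -0.5525, "y": -0.3575, "z": -0.05, "wz": -0.1254, "jaw": 0}, {"x": -0.5525, "y": -0.3575, "z": -0.05, "wz": -0.1254, "jaw": 0}, {"x": -0.5525, "y": -0.3575, "z": -0.05, "wz": -0.1254, "jaw": 0}, {"x": -0.5525, "y": -0.3575, "z": -0.05, "wz": -0.1254, "jaw": 0}, {"x": -0.5525, "y": -0.3575, "z": -0.05, "wz": -0.1254, "jaw": 0}, {"x": -0.5525, "y": -0.3575, "z": -0.05, "wz": -0.1254, "jaw": 0}, {"x": -0.5525, "y": -0.3575, "z": -0.05, "wz": -0.1254, "jaw": 0}, {"x": -0.5525, "y": -0.3575, "z": -0.05, "wz": -0.1254, "jaw": 0}, {"x": -0.5525, "y": -0.3575, "z": -0.05, "wz": -0.1254, "jaw": 0}, {"x": -0.5525, "y": -0.3575, "z": -0.05, "wz": -0.1254, "jaw": 0}, {"x": -0.5525, "y": -0.3575, "z": -0.05, "wz": -0.1254, "jaw": 0}, {"x": -0.5525, "y": -0.3575, "z": -0.05, "wz": -0.1254, "jaw": 0}]'

```text
t: 1.6
tool_pos: [0.4995, 0.0517, 0.2322]
ee_rot: [3.141, 0.0, -3.141]
contact_force: [0.1, 0.3, 0.6]
width: -0.003
finger_force: 0.0
```

To row units: -0.07 m / 0.8 = -0.0875, -0.065 m / 0.8 = -0.0813.

Request:
pendant --steps '[{"z": 0.0375, "jaw": 0}, {"z": 0.0775, "jaw": 0}, {"x": -0.0125, "z": 0.0775, "jaw": 0}, {"x": -0.025, "z": 0.0775, "jaw": 0}, {"x": -0.0375, "z": 0.0775, "jaw": 0}, {"x": -0.0438, "z": 0.0775, "jaw": 0}, {"x": -0.05, "z": 0.0775, "jaw": 0}, {"x": -0.0563, "z": 0.0775, "jaw": 0}, {"x": -0.0625, "z": 0.0775, "jaw": 0}, {"x": -0.0688, "z": 0.0775, "jaw": 0}, {"x": -0.075, "z": 0.0775, "jaw": 0}, {"x": -0.0813, "z": 0.0775, "jaw": 0}, {"x": -0.0875, "z": 0.0775, "jaw": 0}, {"x": -0.0875, "z": 0.0775, "jaw": 0}]'

```text
t: 2.77
tool_pos: [0.5706, 0.0505, 0.1699]
ee_rot: [3.142, -0.0, 3.141]
contact_force: [0.2, -0.9, -0.4]
width: 0.004
finger_force: 0.0
```

```bash
python3 - <<'E'
from h import *
f,W=cam("top");s,_=cam("side")
im=np.vstack([cv2.resize(f[100:230,220:420],(600,390))[:300],cv2.resize(s[90:290,250:450],(300,300)).repeat(2,1)[:, :600]])
save("a.png",im)
E
```

```text
(no output)
```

View pics/a.png

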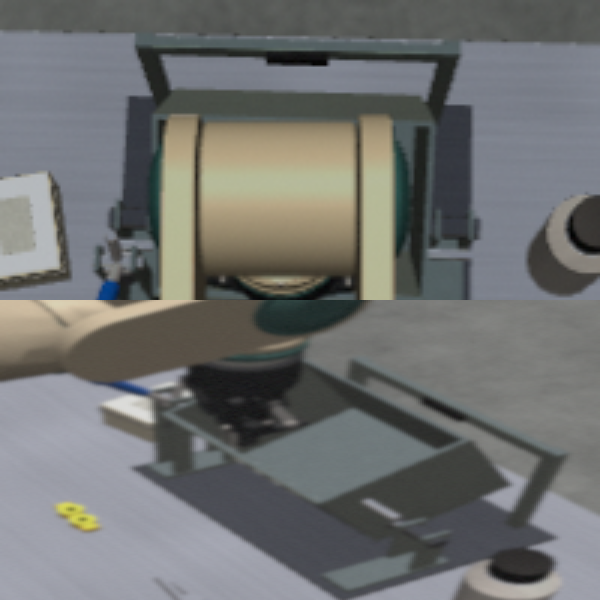

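```bash
python3 - <<'E'
from h import *
s,W=cam("side"); T=cam("top")[1]
save("b.png",cv2.resize(s[120:250,270:450],None,fx=4.4,fy=4.4,interpolation=2))
for w,n in((W,"now"),(np.load("side.npy"),"before")):
  a=w[120:290,270:450].reshape(-1,3);a=a[a[:,2]>.12]
  for y in(-.05,-.03,-.01,0.10,.12,.14):
    b=a[(abs(a[:,1]-y)<.006)&(a[:,0]<.64)]; 
    if len(b): print(n,y,b[b[:,0].argmin()].round(3),b[b[:,2].argmax()].round(3))
C=-cv2.Rodrigues(np.array(__import__("workcell").read_camera("side")["rvec"],float))[0].T@np.array(__import__("workcell").read_camera("side")["tvec"]).ravel();print(C)
E
```

```text
now -0.05 [ 0.565 -0.045  0.189] [ 0.636 -0.054  0.221]
now -0.03 [ 0.565 -0.034  0.186] [ 0.567 -0.027  0.191]
now -0.01 [ 0.413 -0.011  0.478] [ 0.419 -0.014  0.503]
now 0.1 [0.557 0.105 0.301] [0.558 0.103 0.305]
now 0.12 [0.566 0.118 0.189] [0.567 0.12  0.19 ]
now 0.14 [0.566 0.141 0.186] [0.571 0.14  0.19 ]
before -0.05 [ 0.564 -0.05   0.187] [ 0.64  -0.053  0.22 ]
before -0.03 [ 0.565 -0.027  0.189] [ 0.566 -0.026  0.191]
before -0.01 [ 0.565 -0.005  0.187] [ 0.569 -0.006  0.191]
before 0.1 [0.566 0.097 0.184] [0.569 0.101 0.189]
before 0.12 [0.566 0.118 0.186] [0.571 0.117 0.19 ]
before 0.14 [0.566 0.144 0.19 ] [0.57  0.142 0.19 ]
[ 0.17352311 -0.52467064  0.96740142]
```

View pics/b.png

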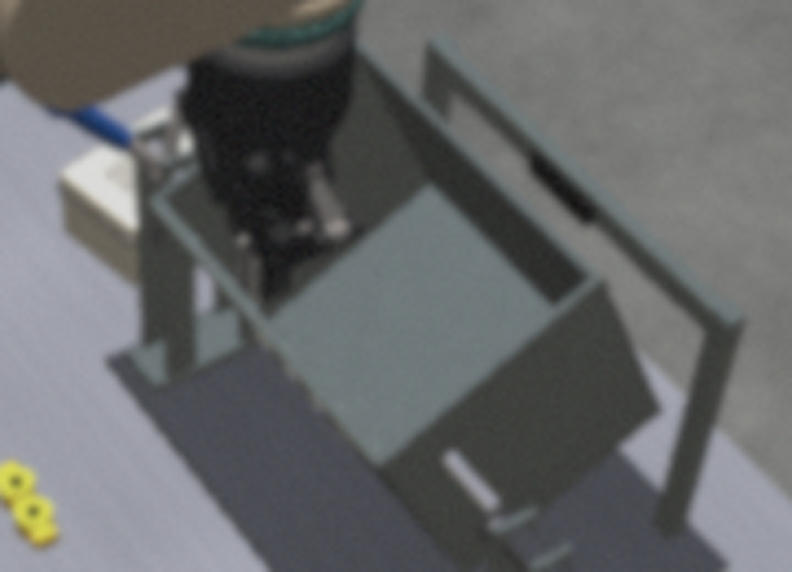

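```bash
python3 - <<'E'
from h import *
c=read_camera("side"); f=200/np.tan(np.radians(c["fov_y"])/2)
K=np.array([[f,0,c["cx"]],[0,f,c["cy"]],[0,0,1]])
pr=lambda P:cv2.projectPoints(np.array(P,float),np.array(c["rvec"],float),np.array(c["tvec"],float),K,np.array(c["dist"],float))[0][:,0]
q=pr([[.5706,.0505,.17],[.5706,.0505,.2],[.565,.05,.19],[.565,-.054,.19],[.565,.156,.19]])
print(((q-[270,120])*4.4).round())
s,W=cam("side")
for v in range(165,196,3): print(v,[tuple(W[v,u].round(3)) for u in (326,331,335)], s[v,331])
print(state()["tool_pos"],state()["contact_force"])
E
```

```text
[[259. 341.]
 [260. 301.]
 [251. 320.]
 [372. 459.]
 [141. 193.]]
165 [(np.float64(0.553), np.float64(0.038), np.float64(0.292)), (np.float64(0.558), np.float64(0.028), np.float64(0.298)), (np.float64(0.559), np.float64(0.016), np.float64(0.308))] [27 27 28]
168 [(np.float64(0.553), np.float64(0.039), np.float64(0.283)), (np.float64(0.563), np.float64(0.036), np.float64(0.28)), (np.float64(0.574), np.float64(0.036), np.float64(0.274))] [39 40 39]
171 [(np.float64(0.558), np.float64(0.045), np.float64(0.266)), (np.float64(0.563), np.float64(0.035), np.float64(0.272)), (np.float64(0.575), np.float64(0.038), np.float64(0.263))] [37 37 38]
174 [(np.float64(0.559), np.float64(0.047), np.float64(0.255)), (np.float64(0.563), np.float64(0.035), np.float64(0.263)), (np.float64(0.568), np.float64(0.027), np.float64(0.268))] [41 41 42]
177 [(np.float64(0.56), np.float64(0.048), np.float64(0.245)), (np.float64(0.557), np.float64(0.026), np.float64(0.266)), (np.float64(0.558), np.float64(0.013), np.float64(0.276))] [28 28 30]
180 [(np.float64(0.56), np.float64(0.049), np.float64(0.235)), (np.floa
[... 458 characters left out ...]
.float64(0.15), np.float64(0.066))] [36 34 34]
189 [(np.float64(0.57), np.float64(0.063), np.float64(0.187)), (np.float64(0.647), np.float64(0.153), np.float64(0.058)), (np.float64(0.656), np.float64(0.148), np.float64(0.057))] [60 63 60]
192 [(np.float64(0.566), np.float64(0.056), np.float64(0.186)), (np.float64(0.645), np.float64(0.15), np.float64(0.05)), (np.float64(0.653), np.float64(0.143), np.float64(0.052))] [ 92 100  99]
195 [(np.float64(0.645), np.float64(0.172), np.float64(0.018)), (np.float64(0.569), np.float64(0.041), np.float64(0.189)), (np.float64(0.648), np.float64(0.136), np.float64(0.05))] [110 118 120]
[0.56980523 0.050596   0.1702075 ] [-0.87000218 -0.2368169   0.37394299]
```

The picture shows the fingertips ending above the rim at z≈0.215, although the reported TCP is at 0.17. I'll lift, back off, and measure the real fingertip height in free space.

To row units: 0.08 m / 0.8 = 0.1, -0.05 m / 0.8 = -0.0625.

Request:
pendant --steps '[{"z": -0.0375, "jaw": 0}, {"z": -0.0625, "jaw": 0}, {"z": -0.0625, "jaw": 0}, {"x": 0.05, "z": -0.0625, "jaw": 0}, {"x": 0.1, "z": -0.0625, "jaw": 0}, {"x": 0.1, "z": -0.0625, "jaw": 0}, {"x": 0.1, "z": -0.0625, "jaw": 0}]'

```text
t: 3.75
tool_pos: [0.4884, 0.0507, 0.22]
ee_rot: [3.141, 0.0, 3.141]
contact_force: [0.5, 0.4, 0.3]
width: -0.0
finger_force: 0.0
```

```bash
python3 - <<'E'
from h import *
s,W=cam("side");f,T=cam("top")
tp=state()["tool_pos"];print(tp,state()["width"])
for w,n in((W,"side"),(T,"top")):
  a=w.reshape(-1,3); a=a[(abs(a[:,0]-tp[0])<.05)&(abs(a[:,1]-tp[1])<.06)&(a[:,2]>.1)&(a[:,2]<.36)]
  for z in np.arange(.15,.36,.012):
    b=a[abs(a[:,2]-z)<.006]
    if len(b)>0: print(n,round(z,3),len(b),b.min(0).round(3)[:2],b.max(0).round(3)[:2])
save("c.png",cv2.resize(s[100:250,230:400],None,fx=3.9,fy=3.9,interpolation=2))
E
```

```text
[0.49042011 0.05066052 0.22060684] 0.0008627455686709929
side 0.258 3 [0.478 0.044] [0.482 0.049]
side 0.27 43 [0.477 0.036] [0.497 0.057]
side 0.282 44 [0.477 0.036] [0.496 0.056]
side 0.294 24 [0.477 0.035] [0.483 0.059]
side 0.306 60 [0.474 0.019] [0.496 0.084]
side 0.318 82 [0.475 0.007] [0.497 0.092]
side 0.33 107 [ 0.471 -0.001] [0.497 0.1  ]
side 0.342 101 [ 0.471 -0.009] [0.502 0.103]
side 0.354 174 [ 0.469 -0.009] [0.501 0.066]
```

View pics/c.png

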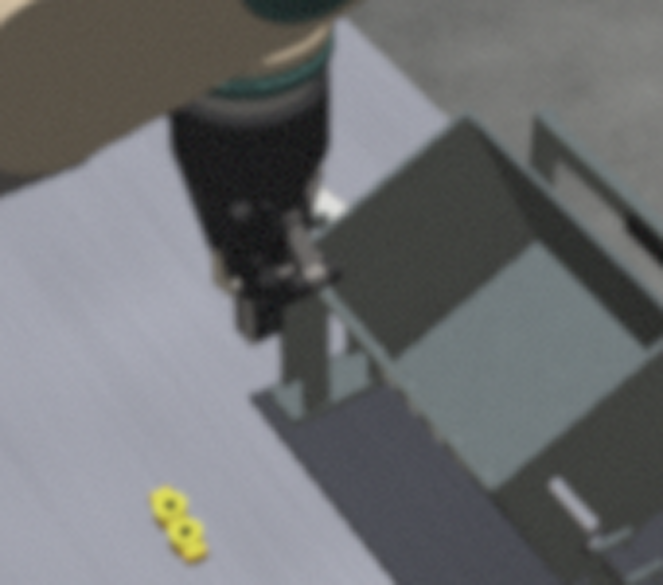

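The real fingertips are about 36 mm above the reported TCP: the tip is at 0.256 when 0.220 is reported. The lateral position is right. I'll go 90 mm lower and push.

To row units: 0.09 m / 0.8 = 0.1125, -0.05 m / 0.8 = -0.0625.

Request:
pendant --steps '[{"z": 0.05, "jaw": 0}, {"z": 0.1, "jaw": 0}, {"z": 0.1125, "jaw": 0}, {"z": 0.1125, "jaw": 0}, {"x": -0.025, "z": 0.1125, "jaw": 0}, {"x": -0.05, "z": 0.1125, "jaw": 0}, {"x": -0.0625, "z": 0.1125, "jaw": 0}, {"x": -0.0688, "z": 0.1125, "jaw": 0}, {"x": -0.075, "z": 0.1125, "jaw": 0}, {"x": -0.08, "z": 0.1125, "jaw": 0}, {"x": -0.085, "z": 0.1125, "jaw": 0}, {"x": -0.09, "z": 0.1125, "jaw": 0}, {"x": -0.095, "z": 0.1125, "jaw": 0}, {"x": -0.1, "z": 0.1125, "jaw": 0}, {"x": -0.1, "z": 0.1125, "jaw": 0}]'

```text
t: 5.1
tool_pos: [0.5705, 0.0506, 0.1301]
ee_rot: [3.142, 0.001, 3.141]
contact_force: [-0.1, -0.5, 0.5]
width: -0.001
finger_force: 0.0
```

```bash
python3 - <<'E'
from h import *
s,W=cam("side")
a=W[120:290,270:450].reshape(-1,3);a=a[(a[:,2]>.12)&(a[:,2]<.23)]
for y in(-.05,-.03,-.01,.12,.14):
    b=a[(abs(a[:,1]-y)<.006)&(a[:,0]<.64)]; 
    if len(b): print(y,b[b[:,0].argmin()].round(3),b[b[:,2].argmax()].round(3))
E
```

```text
-0.05 [ 0.58  -0.048  0.198] [ 0.639 -0.054  0.214]
-0.03 [ 0.581 -0.033  0.195] [ 0.584 -0.032  0.202]
-0.01 [ 0.58  -0.008  0.196] [ 0.583 -0.014  0.201]
0.14 [0.581 0.143 0.195] [0.582 0.145 0.197]
```

The bin is moving. I'll keep pushing slowly towards the stop.

To row units: -0.036 m / 0.8 = -0.045, -0.034 m / 0.8 = -0.0425.

Request:
pendant --steps '[{"x": -0.0038, "jaw": 0}, {"x": -0.0075, "jaw": 0}, {"x": -0.0113, "jaw": 0}, {"x": -0.015, "jaw": 0}, {"x": -0.0188, "jaw": 0}, {"x": -0.0225, "jaw": 0}, {"x": -0.0263, "jaw": 0}, {"x": -0.03, "jaw": 0}, {"x": -0.0338, "jaw": 0}, {"x": -0.0375, "jaw": 0}, {"x": -0.04, "jaw": 0}, {"x": -0.0425, "jaw": 0}, {"x": -0.045, "jaw": 0}, {"x": -0.045, "jaw": 0}]'

```text
t: 6.32
tool_pos: [0.6069, 0.0506, 0.1315]
ee_rot: [3.141, 0.003, 3.141]
contact_force: [0.8, -0.6, 4.6]
width: 0.001
finger_force: 0.4
```

To row units: -0.003 m / 0.8 = -0.0038, -0.002 m / 0.8 = -0.0025.

Request:
pendant --steps '[{"x": -0.0013, "jaw": 0}, {"x": -0.0025, "jaw": 0}, {"x": -0.0038, "jaw": 0}, {"x": -0.0038, "jaw": 0}]'

```text
t: 6.65
tool_pos: [0.6084, 0.0505, 0.1319]
ee_rot: [-3.142, -0.001, 3.141]
contact_force: [-9.4, -1.1, 10.5]
width: 0.0
finger_force: 4.2
```

```bash
cat > lip.py <<'E'
from h import *
s,W=cam("side")
a=W[110:290,270:450].reshape(-1,3);a=a[(a[:,2]>.12)&(a[:,2]<.24)]
for y in(-.05,-.03,-.01,.12,.14):
    b=a[(abs(a[:,1]-y)<.006)&(a[:,0]<.64)]; 
    if len(b): print(y,b[b[:,0].argmin()].round(3),b[b[:,2].argmax()].round(3))
E
python3 lip.py
```

```text
-0.05 [ 0.617 -0.053  0.211] [ 0.618 -0.05   0.215]
-0.03 [ 0.617 -0.031  0.209] [ 0.621 -0.029  0.214]
-0.01 [ 0.617 -0.004  0.134] [ 0.618 -0.015  0.215]
0.12 [0.618 0.117 0.161] [0.62  0.125 0.19 ]
0.14 [0.617 0.135 0.212] [0.62  0.143 0.214]
```

At the stop: the face is vertical at x≈0.617 and the contact force is 9 N. I'll back off, rise, and go in front of the ball.

To row units: 0.135 m / 0.8 = 0.1688, -0.064 m / 0.8 = -0.08.

Request:
pendant --steps '[{"x": 0.0063, "jaw": 0}, {"x": 0.0188, "jaw": 0}, {"x": 0.05, "jaw": 0}, {"x": 0.1, "jaw": 0}, {"x": 0.15, "jaw": 0}, {"x": 0.1688, "jaw": 0}, {"x": 0.1688, "z": -0.0375, "jaw": 0}, {"x": 0.1688, "z": -0.08, "jaw": 0}, {"x": 0.1688, "y": 0.05, "z": -0.08, "jaw": 0}, {"x": 0.1688, "y": 0.1, "z": -0.08, "jaw": 0}, {"x": 0.1688, "y": 0.15, "z": -0.08, "jaw": 0}, {"x": 0.1688, "y": 0.1688, "z": -0.08, "jaw": 0}, {"x": 0.1688, "y": 0.1688, "z": -0.08, "jaw": 0}, {"x": 0.1688, "y": 0.1688, "z": -0.08, "jaw": 0}]'

```text
t: 7.87
tool_pos: [0.4737, 0.186, 0.1936]
ee_rot: [-3.141, -0.001, -3.141]
contact_force: [-0.6, 1.0, 0.4]
width: 0.002
finger_force: 0.0
```

```bash
python3 lip.py; python3 - <<'E'
from h import *
s,W=cam("side");tp=state()["tool_pos"]
a=W.reshape(-1,3); a=a[(abs(a[:,0]-tp[0])<.03)&(abs(a[:,1]-tp[1])<.03)&(a[:,2]>.1)&(a[:,2]<.3)]; print(np.sort(a[:,2])[:8])
save("d.png",cv2.resize(s[80:280,230:450],None,fx=3,fy=3,interpolation=2))
E
```

```text
-0.05 [ 0.617 -0.05   0.212] [ 0.62  -0.048  0.215]
-0.03 [ 0.616 -0.026  0.211] [ 0.621 -0.025  0.214]
-0.01 [ 0.617 -0.01   0.211] [ 0.618 -0.008  0.215]
0.12 [0.617 0.114 0.21 ] [0.621 0.125 0.215]
0.14 [0.617 0.144 0.211] [0.621 0.146 0.214]
[0.23405691 0.23513973 0.23539246 0.2360093  0.23767882 0.23837699
 0.23898775 0.23932284]
```

View pics/d.png

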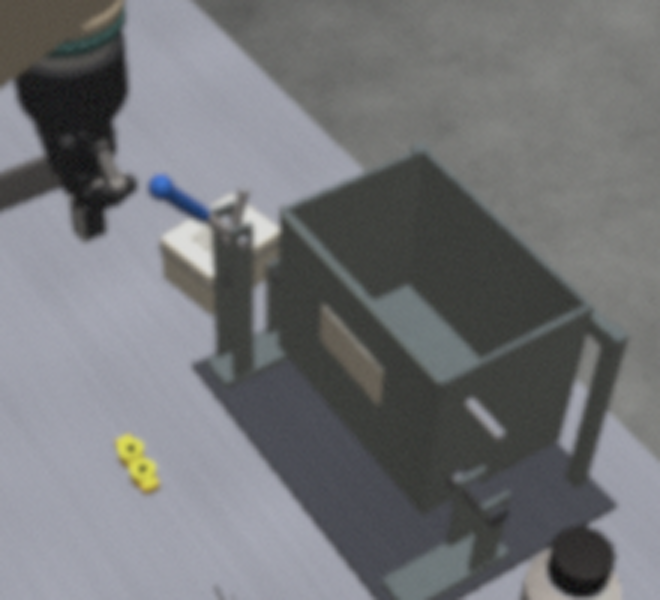

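The bin stays upright, shown at the rear stop in the picture, and the finger at (90,210) is in front of the blue ball at (160,187). I'll push the lever over.

To row units: -0.126 m / 0.8 = -0.1575, -0.122 m / 0.8 = -0.1525.

Request:
pendant --steps '[{"x": -0.025, "jaw": 0}, {"x": -0.04, "jaw": 0}, {"x": -0.0475, "jaw": 0}, {"x": -0.0563, "jaw": 0}, {"x": -0.065, "jaw": 0}, {"x": -0.0738, "jaw": 0}, {"x": -0.0825, "jaw": 0}, {"x": -0.0913, "jaw": 0}, {"x": -0.1, "jaw": 0}, {"x": -0.1088, "jaw": 0}, {"x": -0.1175, "jaw": 0}, {"x": -0.1263, "jaw": 0}, {"x": -0.135, "jaw": 0}, {"x": -0.1438, "jaw": 0}, {"x": -0.1525, "jaw": 0}, {"x": -0.1575, "jaw": 0}, {"x": -0.1575, "jaw": 0}]'

```text
t: 9.38
tool_pos: [0.6007, 0.1854, 0.1936]
ee_rot: [-3.142, -0.0, 3.14]
contact_force: [-0.0, -0.2, -0.6]
width: -0.003
finger_force: 0.0
```

```bash
cat > blue.py <<'E'
from h import *
f,W=cam("side")
h=cv2.cvtColor(f,cv2.COLOR_RGB2HSV)
m=(h[...,0]>95)&(h[...,0]<130)&(h[...,1]>130)&(h[...,2]>60)&(abs(W[...,1]-.186)<.05)
print(m.sum(),np.nanpercentile(W[m],[2,50,98],0).round(3) if m.any() else "")
E
python3 blue.py
```

```text
105 [[0.619 0.175 0.21 ]
 [0.639 0.18  0.238]
 [0.657 0.185 0.26 ]]
```

The lever snapped over, with the ball at about (0.655, 0.25) as expected for locked. I'll retreat.

To row units: 0.17 m / 0.8 = 0.2125, 0.14 m / 0.8 = 0.175.

Request:
pendant --steps '[{"x": 0.025, "jaw": 0}, {"x": 0.075, "jaw": 0}, {"x": 0.125, "jaw": 0}, {"x": 0.175, "jaw": 0}, {"x": 0.2125, "z": -0.0375, "jaw": 0}, {"x": 0.2125, "z": -0.075, "jaw": 0}, {"x": 0.2125, "z": -0.075, "jaw": 0}, {"x": 0.2125, "z": -0.075, "jaw": 0}, {"x": 0.2125, "z": -0.075, "jaw": 0}]'

```text
t: 10.18
tool_pos: [0.43, 0.1857, 0.2539]
ee_rot: [3.141, 0.0, 3.141]
contact_force: [-0.1, -0.7, -1.1]
width: 0.0
finger_force: 0.0
```

```bash
python3 blue.py; python3 lip.py; python3 - <<'E'
from h import *
s,_=cam("side");save("e.png",cv2.resize(s[80:340,200:450],None,fx=2.2,fy=2.2,interpolation=2))
E
```

```text
103 [[0.62  0.175 0.211]
 [0.641 0.18  0.239]
 [0.657 0.185 0.26 ]]
-0.05 [ 0.617 -0.055  0.123] [ 0.62  -0.051  0.214]
-0.03 [ 0.617 -0.029  0.204] [ 0.622 -0.024  0.216]
-0.01 [ 0.617 -0.01   0.212] [ 0.621 -0.008  0.214]
0.12 [0.617 0.114 0.21 ] [0.62  0.122 0.215]
0.14 [0.617 0.143 0.212] [0.622 0.138 0.214]
```

View pics/e.png

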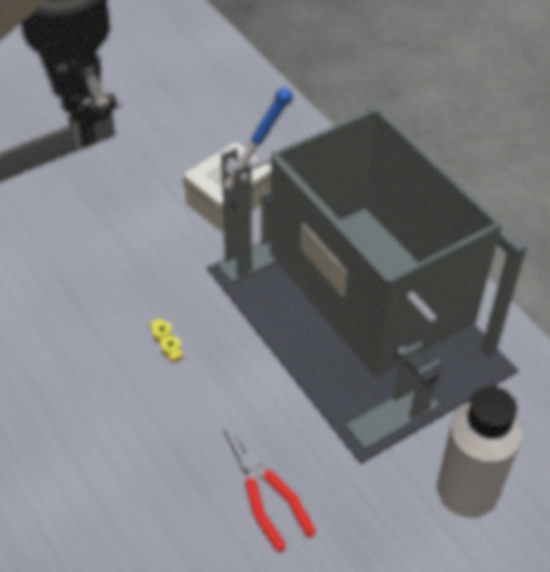

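The bin is upright, the lever (ball at (285,95)) points away from the robot in the locked position, the other objects are undisturbed and the arm is clear.

```bash
python3 -c "from workcell import job_done; print(job_done())"
```

```text
the job is handed in; nothing more can be done
None
```

The bin was pushed upright against its rear stop, then the latch was pushed over and locked pointing away from the robot; the other objects look undisturbed, the arm is clear, and the job was handed in at about 10 s with no verdict returned.

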